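# Find a loaded tube's balance point and fit its hanger saddle there

## Task

This closed tube has a weight hidden somewhere inside. Slide it along the knife edge of the balance stand, gently and without lifting it off or pressing it into the edge, until it balances level on the edge alone with nothing touching it; then mark that point by setting the hanger saddle upright over the tube, straight above the knife edge, leaving the tube still balanced. Leave the adapter, the elbow and the bearing where they are.

Things in the scene. Friction and masses are not known exactly. Their poses are not given: they have to be found in the camera images.
- stand: grey balance stand, fixed to the counter, base plate 70 x 270 x 8 mm (x, y, z); origin under the centre of the base, z up, y along the tube. Across its middle stands a blunt steel knife edge, 46 mm wide in x, with a flat land 14 mm broad in y (y = -7 to +7 mm), its top at z = 45 mm. A part lies flat on it only while its balance point is over the land, else it tips into a fork
- edge_mid (a point): middle of the land on top of the knife edge (stand frame 0, 0, 45 mm)
- fork_right (a point): middle of the floor of the fork at stand y = -120 mm (the robot's right), z = 36.6 mm; a like fork stands at y = +120 mm. Each is 12 mm long in y; its cheeks (inner faces at x = -15.5 and +15.5 mm, 76 mm high) guide the tube loosely, its floor catches it when it tips (tilt about 0.07 rad)
- tube: closed aluminium tube with black end caps, 25 wide (x), 390 long (y), 14 mm high (z), about 0.5 kg; origin at the centre of its underside, y along it. A weight fixed inside puts its balance point somewhere within 35 mm of mid length. It starts on the knife edge, in both forks, its middle about 55 mm to the stand's -y side of the edge, tipped onto the -y fork: it has to go 10 to 100 mm to +y
- tube_end_right (a point): middle of the tube's end face at tube y = -195 mm (the low end at the start, to the robot's right). A finger that still presses here holds the tube by friction, so whether it balances shows only about 1 s after backing off. The force between tube and stand must stay under 25 N (the tube weighs about 5 N)
- tube_end_left (a point): middle of the tube's end face at tube y = +195 mm
- saddle: bare steel hanger saddle, an inverted U, 40 (x) x 24 (y) x 45 mm (z), 45 g, standing on its two legs behind the stand; origin at the centre of its underside, between the feet, z up. The legs are 10 mm long, 31 mm apart inside (in x), under a plate 5 mm thick; on this stands a lug with an eye to grip by, 24 (x) x 12 (y) mm, from z = 15 to 45 mm
- saddle_seat (a point): middle of the underside of the saddle's plate, saddle frame (0, 0, 10 mm). When set, the legs straddle the tube's 25 mm width and this spot lies on the tube's top (59 mm above the counter), straight above edge_mid
- adapter: brass hydraulic adapter, 38 x 33 x 60 mm, standing behind the stand to the left, to be left alone; origin under its centre
- elbow: brass hydraulic elbow, 67 x 61 x 29 mm, lying behind the stand to the right, to be left alone; origin under its centre
- ball_bearing: steel ball bearing, 52 mm across, 15 mm high, lying beyond the left end of the stand, to be left alone; origin under its centre
Mind the look-alikes: they are no part of the job. There is more than one size of the saddle; the job needs the middle-sized.

How it is judged:
On the way:
1. the tube balances level on the knife edge alone (within 0.02 rad), touched by neither the robot nor the saddle, for half a second (angle between tube's own z axis and vertical below 0.02 rad and contact force between each of the arm, the fingers, saddle and tube below 0.05 N and contact force between tube and stand above 2 N and angular speed of tube below 0.1 rad/s), for 0.5 s.
At the end, for the whole second after the job is handed in: the tube lies level (within 0.02 rad) on the knife edge and at rest, and the saddle sits upright on the tube's top with its plate flat on it, its centre within 6 mm of the middle of the knife edge along the tube, released (angle between tube's own z axis and vertical below 0.02 rad and contact force between tube and stand above 2 N and y of saddle_seat in the frame of stand between -0.006 and 0.006 m and z of saddle_seat in the frame of stand between 0.056 and 0.0615 m and angle between saddle's own z axis and vertical below 0.06 rad and contact force between saddle and tube above 0.1 N and angular speed of tube below 0.1 rad/s and linear speed of saddle below 0.02 m/s); the robot touches nothing.
It fails at once if the tube was pressed, wedged or dropped on the stand with more than 25 N (contact force between tube and stand above 25 N).
It fails at once if the tube was lifted off the knife edge (its middle over 65 mm high) or fell off (height (world z) of tube above 0.065 m or height (world z) of tube below 0.03 m).
It fails at once if a bystander (adapter, elbow, bearing) was moved more than 15 mm (distance of any of adapter, elbow, ball_bearing from where it was at the start of the episode above 0.015 m).
It also fails if it takes over 72 s, if anything falls off the work surface, if the arm or the gripper's body presses on something with over 40 N, if the wrist force passes 120 N, or if a joint passes its speed limit or range.

## Robot

A 6-joint arm with a two-finger parallel gripper is mounted at the origin on a cart in front of the work surface, level with it; the furniture and walls round the work are solid. World frame = base frame: x ahead of the robot, y to its left, z up, the work surface at z = 0. Lengths are in m, angles in rad, forces in N, time in s.
With the tool pointing down it reaches from about 0.25 to 0.725 m from the base axis. Payload 4 kg.
Tool frame: the origin (TCP) lies midway between the tips of the shut fingers; the grasp point (between the pads) lies 19 mm behind it; z points along the fingers, y is the line along which they close (so a half turn about z gives the same grasp; the last joint's range is limited). The gripper opens to 85 mm and grips with 20 to 120 N. Pads are 22 mm wide; open, the fingers measure 114 mm over their backs; the gripper's body (76 mm by 85 mm) begins 54 mm behind the grasp point. The pads swing forward as they close: fully open they stand 13 mm farther back than shut.
Start: joints at [1.303, 0.241, 0.005, 1.335, 0, 1.571], TCP at [0.132, 0.482, 0.194] pointing down, gripper open.
Joint ranges: [-2.72, 2.72], [-1.05, 1.87], [-1.09, 1.28], [-1.99, 2.15], [-1.42, 1.44], [-3.14, 3.14]. Speed limits (rad/s): [2.79, 2.79, 3.14, 3.14, 3.14, 3.14].

## Interface

Orientations are given as a unit quaternion [x, y, z, w].
In Python, from workcell import bot gives the robot as it stands. The module is installed in compiled form; this text tells all that it offers.
- The arm moves only by the tool jog_arm, never from a script. Its argument "deltas" is a list of rows, each an object with "fingers": the opening, from 0 (shut) to 1 (fully open); "delta_pos": the shift along the tool's x, y, z normalised to -1 to 1, where 1 is 300 mm, a list of three; "yaw": the turn about the tool's z normalised to -1 to 1, where 1 is pi/4 rad. A call has 1 to 12 rows; each row is the pose to reach, as a shift and turn from the pose commanded when the call began, along the tool's axes at that moment; what a row does not reach only later rows make up. A row lasts 1/10 s, in which the tool goes at most 50 mm and 8.59 degrees, less where a joint would pass 70% of its speed; a pose out of reach is approached as far as the arm can. A call with a number of a shift or a turn outside -1 to 1 is refused whole. A call with a gripper value outside its range is refused whole. The fingers move at their own pace and stop on an object; the grip force is fixed at half the most. Time passes only in rows, so rows that repeat a pose let the fingers close. It gives the time, the measured TCP pose, the force, the opening and the grip force at its end, in the units of the state.
- bot.get_obs(): the state, without advancing time (a new reading comes with each control period).
- bot.camera(name): name is "scene" or "side" or "wrist"; returns a dict with "image" (420x560x3 uint8, red, green, blue), "range_z" (420x560 float32, m along the optical axis (not along the pixel's ray), 0 where there is no reading), "fx", "fy", "cx", "cy" (pixels), "distortion" ([k1, k2, p1, p2, k3] as OpenCV has them; the pictures are not rectified), "rvec" (rotation vector, rad) and "tvec" (3), from world to camera coordinates, as OpenCV has them. Camera axes: x right, y down, z forward; pixel columns grow to the right and rows downward; lengths in m; the calibration is good to about 2 mm. A picture is of the moment at which its call begins.
- bot.job_done(): hands the job in; it is judged then, once.
The state is a dict: "clock": time; "joint_pos": joint angles; "joint_vel": joint speeds; "tau": joint torques, N m; "eef_pos": TCP position; "tool_rot": TCP orientation; "ft_force": force on the tool from outside, world axes, zero at the start; "ft_torque": the same for the moment, N m; "grip_width": finger opening in m; "grasp_force": force on a finger pad.
Only numpy, scipy, OpenCV 4.12 (cv2) and the standard library are available. Lean on these libraries where they do the work, as an engineer would, in place of code of your own. Each camera call takes 0.05 s, during which the arm holds its last target. There are 200 camera calls.

## Working session

There is one attempt and no reset: what is moved stays moved. The work goes in short steps, Python scripts to look and compute and a tool call to move; the robot and the scene stay as the last step left them, time stands still between calls to the robot, and variables do not carry over. Pictures are saved under pics/ and viewed, at most 10 in all, crops included, and the job is handed in when it is done.

Besides the shell and the picture viewer there is one more tool, called after "Request:" as name(argument=value, ...) on one line, values as JSON. jog_arm: Moves the arm, as the interface text tells. Scaled input: -1 to 1 covers 300 mm each way for a shift and pi/4 rad each way for a turn. Its arguments: {"type":"object","properties":{"deltas":{"type":"array","items":{"type":"object","properties":{"fingers":{"type":"number"},"delta_pos":{"type":"array","items":{"type":"number"}},"yaw":{"type":"number"}}}}},"required":["deltas"]}

```bash
mkdir -p pics
cat > h.py <<'E'
import numpy as np, cv2
from workcell import bot
def cam(n,save=None):
    c=bot.camera(n)
    if save: cv2.imwrite('pics/'+save,c['image'][:,:,::-1])
    c['K']=np.array([[c['fx'],0,c['cx']],[0,c['fy'],c['cy']],[0,0,1.]])
    c['R']=cv2.Rodrigues(np.array(c['rvec'],float))[0]; c['t']=np.array(c['tvec'],float).reshape(3)
    return c
def rays(c,px):
    p=cv2.undistortPoints(np.array(px,float).reshape(-1,1,2),c['K'],np.array(c['distortion'],float)).reshape(-1,2)
    return np.c_[p,np.ones(len(p))]
def plane(c,px,z):
    d=rays(c,px)@c['R']; o=-c['R'].T@c['t']
    return o+d*((z-o[2])/d[:,2])[:,None]
def cloud(c):
    h,w=c['range_z'].shape; v,u=np.mgrid[:h,:w]
    r=rays(c,np.c_[u.ravel(),v.ravel()])*c['range_z'].reshape(-1,1)
    P=(r-c['t'])@c['R']; P[c['range_z'].ravel()<=0]=np.nan
    return P.reshape(h,w,3)
E
python3 - <<'E'
from h import *
a=cam('scene');b=cam('side')
cv2.imwrite('pics/a.png',a['image'][:,:,::-1]);cv2.imwrite('pics/b.png',b['image'][:,:,::-1])
for c in(a,b):print(-c['R'].T@c['t'],c['R'][2])
o=bot.get_obs();print(o)
E
```

```text
[ 0.11459218 -0.88654164  0.65101756] [ 0.37500706  0.78635894 -0.49092701]
[0.58774348 1.02131054 0.60309638] [-0.02118142 -0.86276277 -0.50516508]
{'clock': 0.1, 'joint_pos': array([ 1.30296901e+00,  2.41358436e-01,  3.86175235e-03,  1.33518632e+00,
       -3.60916752e-06,  1.57079050e+00]), 'joint_vel': array([-0.00074728, -0.0036486 ,  0.00169981, -0.00150192, -0.00067994,
       -0.00138703]), 'tau': array([-1.26742425e-04, -3.73138690e+01,  2.53009397e+01,  1.08878923e-02,
       -5.10069469e-05,  1.70034994e-06]), 'eef_pos': array([0.13215279, 0.48156586, 0.19269272]), 'tool_rot': array([ 1.33510826e-01,  9.91046906e-01, -9.35132238e-04, -1.24162837e-04]), 'ft_force': array([-1.20636344, -0.01231173,  0.39934043]), 'ft_torque': array([0.09157148, 0.0332996 , 0.00524454]), 'grasp_force': 0.0, 'grip_width': 0.08542397884024401}
```

View pics/a.png

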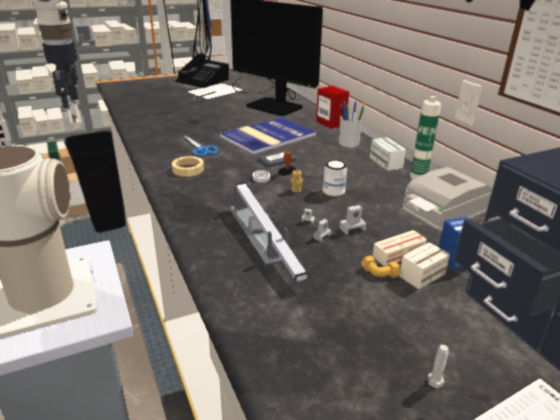

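View pics/b.png

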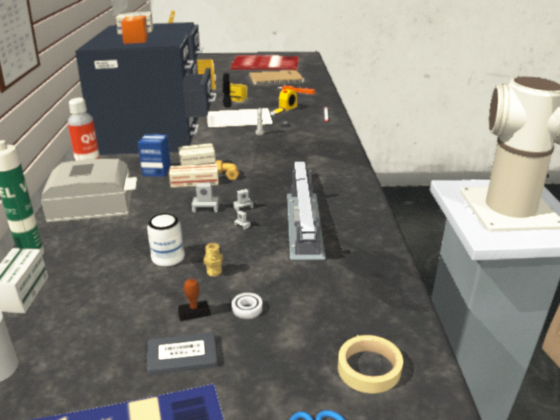

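Scene: the stand with the tube runs from (240,190) to (298,270). There are three saddle-like objects, at (308,216) small, (322,230) middle and (352,219) large, and in the side view at (243,220), (243,198) and (205,197). The middle one should be (322,230); I'll measure sizes and crop to confirm.

Run:
```python
from h import *
a=cam('scene');b=cam('side')
out=[]
for n,c,(u0,u1,v0,v1) in(('scene',a,(220,380,180,280)),('side',b,(180,330,150,270))):
    P=cloud(c); 
    z=P[...,2]; m=((z>0.008)&(z<0.13)).astype(np.uint8); 
    k=np.zeros_like(m);k[v0:v1,u0:u1]=1;m&=k
    N,L,S,C=cv2.connectedComponentsWithStats(m)
    for i in range(1,N):
        if S[i,4]<25: continue
        p=P[L==i]; q=np.percentile(p,[2,98],axis=0)
        print(n,S[i],'lo',q[0].round(4),'hi',q[1].round(4),'rect',[np.round(x,4) for x in cv2.minAreaRect((p[:,:2]*1000).astype(np.float32))])
        if S[i,4]>800:
            t=p; 
            for zl in(.05,.06,.07,.08,.09,.1,.11): 
                s=t[(t[:,2]>zl)&(t[:,2]<zl+.01)]
                if len(s):print('  ',zl,len(s),s.mean(0).round(4),s.min(0).round(3),s.max(0).round(3))
    im=c['image'][...,::-1][v0:v1,u0:u1]
    out.append(cv2.resize(im,(560,290),interpolation=cv2.INTER_CUBIC))
cv2.imwrite('pics/c.png',np.vstack(out))
```

```text
scene [290 180  13  10  98] lo [0.6656 0.1927 0.0094] hi [0.695  0.2131 0.0381] rect [array([677.7369, 201.6494]), array([17.0923, 35.1387]), np.float64(59.2133)]
scene [323 180  23  15 300] lo [0.7475 0.1252 0.0089] hi [0.7998 0.1694 0.0516] rect [array([769.8411, 142.4667]), array([35.1724, 63.7024]), np.float64(58.7933)]
scene [ 231  182   76   98 2331] lo [ 0.4644 -0.1991  0.0083] hi [0.5129 0.1701 0.0725] rect [array([490.0801,  -6.7172]), array([395.2094,  60.4812]), np.float64(88.9472)]
   0.05 465 [ 0.4934 -0.0119  0.0548] [ 0.47  -0.126  0.05 ] [0.52  0.174 0.06 ]
   0.06 361 [0.4974 0.0946 0.0645] [ 0.47  -0.083  0.06 ] [0.521 0.191 0.07 ]
   0.07 67 [0.4964 0.0474 0.074 ] [ 0.47  -0.081  0.07 ] [0.522 0.184 0.079]
scene [340 205  26  27 410] lo [ 0.6913 -0.0558  0.01  ] hi [ 0.7446 -0.0234  0.0657] rect [array([719.6161, -39.0329]), array([37.8124, 60.7506]), np.float64(85.3631)]
scene [301 209  13  12 103] lo [0.6181 0.0286 0.0093] hi [0.6466 0.0493 0.0358] rect [array([632.1415,  41.6288]), array([19.1052, 31.055 ]), np.float64(53.7706)]
scene [314 219  17  20 193] lo [ 
[... 1177 characters left out ...]
0731] [ 0.472 -0.076  0.07 ] [0.522 0.176 0.076]
side [234 189  19  19 220] lo [ 0.6138 -0.0409  0.0087] hi [ 0.6508 -0.0178  0.0435] rect [array([632.27 , -30.994]), array([40.0679, 25.0457]), np.float64(17.9939)]
side [234 211  16  15 115] lo [0.622  0.0394 0.0082] hi [0.6462 0.0582 0.0329] rect [array([634.5791,  47.0604]), array([16.6528, 30.942 ]), np.float64(52.0956)]
side [180 228   5  30  80] lo [0.7473 0.1583 0.0088] hi [0.7525 0.178  0.0668] rect [array([749.0103, 166.472 ]), array([25.6959,  4.2712]), np.float64(78.9804)]
side [204 243  19  27 401] lo [0.6682 0.2028 0.0124] hi [0.6993 0.2305 0.0586] rect [array([683.7366, 216.0933]), array([33.2183, 33.1358]), np.float64(87.8114)]
```

View pics/c.png

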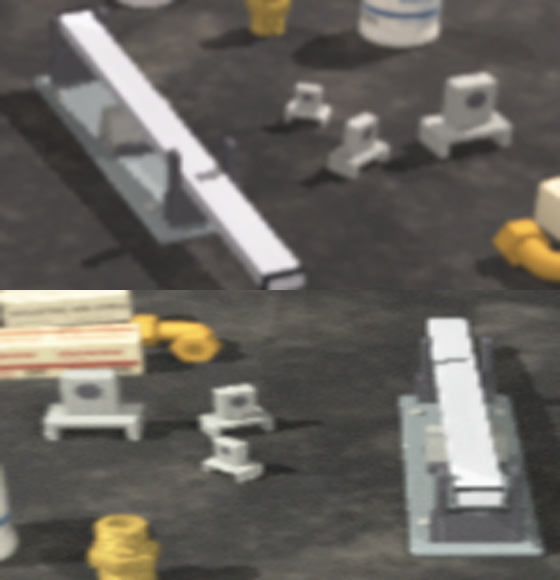

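The crop confirms it: the middle saddle is scene (322,230), side (243,198). Its 40 x 25 mm rectangle and 45 mm top match. The small one is about 31 mm and the large one about 60 mm. I'll move above the stand for a wrist look.

Request:
jog_arm(deltas=[{"fingers":1,"delta_pos":[-0.7,-0.55,-0.18],"yaw":0},{"fingers":1,"delta_pos":[-0.7,-0.55,-0.18],"yaw":0},{"fingers":1,"delta_pos":[-0.7,-0.55,-0.18],"yaw":0},{"fingers":1,"delta_pos":[-0.7,-0.55,-0.18],"yaw":0},{"fingers":1,"delta_pos":[-0.7,-0.55,-0.18],"yaw":0},{"fingers":1,"delta_pos":[-0.7,-0.55,-0.18],"yaw":0}])

```text
clock: 0.8
eef_pos: [0.2927, 0.2649, 0.2485]
tool_rot: [0.135, 0.991, 0.0, 0.001]
ft_force: [0.0, 0.4, -0.8]
grip_width: 0.0852
grasp_force: 0.0
```

Request:
jog_arm(deltas=[{"fingers":1,"delta_pos":[-0.7,-0.55,-0.18],"yaw":-0.32},{"fingers":1,"delta_pos":[-0.7,-0.55,-0.18],"yaw":-0.32},{"fingers":1,"delta_pos":[-0.7,-0.55,-0.18],"yaw":-0.32},{"fingers":1,"delta_pos":[-0.7,-0.55,-0.18],"yaw":-0.32},{"fingers":1,"delta_pos":[-0.7,-0.55,-0.18],"yaw":-0.32},{"fingers":1,"delta_pos":[-0.7,-0.55,-0.18],"yaw":-0.32},{"fingers":1,"delta_pos":[-0.7,-0.55,-0.18],"yaw":-0.32}])

```text
clock: 1.5
eef_pos: [0.4526, 0.0493, 0.3017]
tool_rot: [0.012, 1.0, -0.001, 0.001]
ft_force: [0.5, 0.8, -0.8]
grip_width: 0.0851
grasp_force: 0.0
```

Run:
```python
from h import *
c=cam('wrist','d.png');print(-c['R'].T@c['t'],c['R'][2]);o=bot.get_obs();print(o['eef_pos'],o['tool_rot'],o['joint_pos'],o['ft_force'])
```

```text
[0.37820667 0.05105276 0.48209469] [ 0.29222152 -0.0075079  -0.95632119]
[0.45098407 0.05105776 0.30126443] [ 1.05214807e-02  9.99944637e-01  2.54481111e-05 -1.43331696e-04] [1.12669614e-01 1.27562337e-01 1.42824627e-01 1.58633685e+00
 8.57356847e-05 1.33712952e-01] [ 0.29795603  0.89958905 -0.08916188]
```

View pics/d.png

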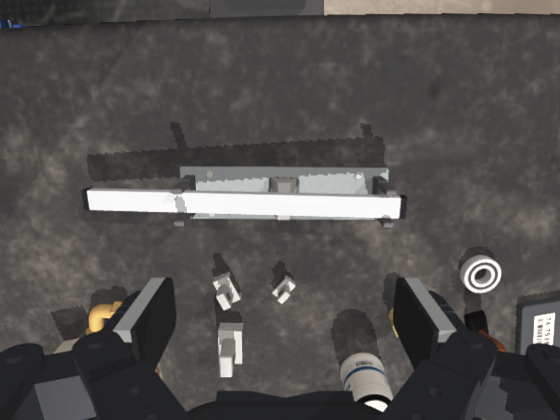

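Wrist view (down = +x, right = +y): the base plate spans roughly (180,167) to (388,220). The tube runs from (84,200) to (405,207), and the knife edge is at about (284,185). The middle saddle is at (226,290), with the small one to its right and the large one below it.

Run:
```python
from h import *
c=cam('wrist');P=cloud(c);im=c['image'].astype(int)
def seg(m,name):
    p=P[m]; r=cv2.minAreaRect((p[:,:2]*1000).astype(np.float32)); print(name,m.sum(),np.round(r[0],1),np.round(r[1],1),round(r[2],2),np.nanmedian(p[:,2]).round(4))
reg=np.zeros(im.shape[:2],bool);reg[140:250,60:430]=1
z=P[...,2]
hsv=cv2.cvtColor(c['image'],cv2.COLOR_RGB2HSV)
def big(m):
    n,L,S,C=cv2.connectedComponentsWithStats(m.astype(np.uint8)); i=1+S[1:,4].argmax(); return L==i
base=reg&(z>0.0045)&(z<0.012)
q=np.nanpercentile(P[base],[1,99],axis=0);print('base',q)
seg(big(base),'base')
# tube
tb=big(reg&(hsv[...,2]>200)&(z>.04)); seg(tb,'tube white')
vu=np.argwhere(tb)[:,::-1]
print('tube pix',vu.min(0),vu.max(0))
p=P[tb];A=np.c_[p[:,1],np.ones(len(p))];print('tilt fit z=',np.linalg.lstsq(A,p[:,2],rcond=None)[0])
print('axis x=',np.polyfit(p[:,1],p[:,0],1), p[:,1].min(),p[:,1].max())
allt=big(reg&(z>.045)&(z<.08));seg(allt,'all')
# base by near edge pixels
for u in(188,210,240,265,300,330,360,380):
    col=base[:,u]; v=np.where(col)[0]; print(u,v.min(),v.max(),P[v.min(),u].round(4),P[v.max(),u].round(4))
# forks tall
f=reg&(z>.062)&~tb; 
n,L,S,C=cv2.connectedComponentsWithStats(f.astype(np.uint8))
for i in range(1,n):
    if S[i,4]>8: print('fork',S[i],P[L==i].mean(0).round(4),np.ptp(P[L==i],axis=0).round(4))
k=reg&(z>.03)&(z<.048)
n,L,S,C=cv2.connectedComponentsWithStats(k.astype(np.uint8))
for i in range(1,n):
    if S[i,4]>8: print('knife',S[i],P[L==i].mean(0).round(4),P[L==i].min(0).round(4),P[L==i].max(0).round(4))
# saddle
s=(z>.007)&(z<.07);s[:260]=0;s[320:]=0;s[:,:195]=0;s[:,305:]=0
n,L,S,C=cv2.connectedComponentsWithStats(s.astype(np.uint8))
for i in range(1,n):
    if S[i,4]>50: print(S[i],P[L==i][:,2].max()); seg(L==i,'sad')
    if S[i,4]>50:
        for a,b_ in((.011,.02),(.035,.05)):
            m=(L==i)&(z>a)&(z<b_)
            if m.sum()>8: seg(m,f'  {a}')
```

```text
base [[ 0.45962709 -0.08102928  0.00527207]
 [ 0.53322123  0.17609549  0.01110854]]
base 4368 [479.   47.1] [269.7  34.7] 88.01 0.0083
tube white 6113 [497.7  -6.5] [373.8  36. ] 87.01 0.0569
tube pix [ 85 192] [398 220]
tilt fit z= [0.07093552 0.05636536]
axis x= [0.03094765 0.49578809] -0.19346315421186347 0.18021378003650756
all 7048 [495.6  10. ] [356.2  45.6] 88.25 0.0581
188 168 220 [ 0.4585 -0.0729  0.0049] [ 0.5285 -0.0795  0.005 ]
210 169 220 [ 0.46   -0.0441  0.0074] [ 0.5281 -0.0493  0.0082]
240 169 220 [ 0.4612 -0.0059  0.0055] [ 0.5293 -0.0095  0.0072]
265 169 220 [0.4619 0.0262 0.0059] [0.5298 0.0238 0.0079]
300 169 220 [0.463  0.071  0.0055] [0.531  0.0702 0.0074]
330 169 221 [0.464  0.1095 0.0045] [0.5331 0.11   0.0081]
360 170 221 [0.4656 0.1478 0.0067] [0.534  0.15   0.0079]
380 170 178 [0.4662 0.1737 0.0062] [0.4763 0.1737 0.0081]
fork [169 187  14   9  94] [ 0.473  -0.0711  0.073 ] [0.007  0.0123 0.0156]
fork [375 189  30  41 399] [0.4998 0.1722 0.0706] [0.0441 0.0333 0.0163]
fork [342 198  23   1  23] [0.4876 0.1296 0.063 ] [0.0011 0.0257 0.0025]
fork [172 219  1
[... 460 characters left out ...]
7  0.048 ]
knife [142 203  14  11  42] [ 0.499  -0.1149  0.0475] [ 0.4926 -0.1224  0.0465] [ 0.5051 -0.1063  0.048 ]
knife [180 215  12   5  27] [ 0.5121 -0.0694  0.0413] [ 0.5086 -0.0773  0.0312] [ 0.5174 -0.0672  0.0474]
knife [273 217  19   5  71] [0.5175 0.0462 0.0435] [0.5138 0.0354 0.0302] [0.5207 0.058  0.0471]
[211 275  29  37 596] 0.04753630244551269
sad 596 [631.1 -35.8] [40.3 24.1] 23.0 0.0204
  0.011 274 [631.1 -35.7] [40.2 24.1] 23.64 0.0152
  0.035 205 [631.4 -36. ] [24.4 12.4] 23.96 0.0446
[271 278  23  27 318] 0.036314528944875225
sad 318 [632.2  43.6] [18.5 30.3] 48.86 0.0158
  0.011 121 [631.9  43. ] [17.8 30.1] 46.37 0.0121
  0.035 18 [632.9  41.8] [ 7.  14.3] 62.77 0.0353
```

Stand is at about (0.496, 0.047) with yaw about -0.03. The tube's right end is at about (0.490, -0.2015), z about 0.035. The saddle is at (0.631, -0.036), its x axis at about +23.8°; its 40x24 plate and 24x12 lug check out. I'll move in behind the right end with the fingers shut.

Request:
jog_arm(deltas=[{"fingers":0,"delta_pos":[-0.15,-0.99,0.47]},{"fingers":0,"delta_pos":[-0.15,-0.99,0.47]},{"fingers":0,"delta_pos":[-0.15,-0.99,0.47]},{"fingers":0,"delta_pos":[-0.15,-0.99,0.47]},{"fingers":0,"delta_pos":[-0.15,-0.99,0.47]},{"fingers":0,"delta_pos":[-0.15,-0.99,0.47]},{"fingers":0,"delta_pos":[-0.15,-0.99,0.47]},{"fingers":0,"delta_pos":[-0.15,-0.99,0.9]},{"fingers":0,"delta_pos":[-0.15,-0.99,0.9]},{"fingers":0,"delta_pos":[-0.15,-0.99,0.9]},{"fingers":0,"delta_pos":[-0.15,-0.99,0.9]}])

```text
invalid input at $.deltas[0]: expected keys fingers, delta_pos, yaw
```

```bash
cat >> h.py <<'E'
def tube(u=None):
    # bright tube surface in scene cam: slope and ends
    for n,(u0,u1,v0,v1) in(('scene',(225,320,175,290)),('side',(285,325,150,250))):
        c=cam(n);P=cloud(c);z=P[...,2];h=cv2.cvtColor(c['image'],cv2.COLOR_RGB2HSV)
        m=np.zeros(z.shape,bool);m[v0:v1,u0:u1]=1
        m&=(h[...,2]>170)&(h[...,1]<40)&(z>.03)&(z<.085)&(abs(P[...,0]-.496)<.025)
        p=P[m]
        if len(p)<100: print(n,'few',len(p));continue
        k=np.polyfit(p[:,1],p[:,2],1);print(n,len(p),'slope',k[0].round(4),'z47',(k[0]*.047+k[1]).round(4),'y',np.percentile(p[:,1],[.5,99.5]).round(4))
    o=bot.get_obs();print(o['clock'],o['eef_pos'].round(4),o['tool_rot'].round(4),o['ft_force'].round(2),o['grip_width'])
E
python3 -c "
from h import *
tube();cam('wrist','e.png')"
```

```text
scene 1076 slope 0.0699 z47 0.0597 y [-0.1934  0.1758]
side 951 slope 0.0629 z47 0.055 y [-0.1868  0.1915]
1.7 [0.4492 0.0534 0.3011] [ 7.8e-03  1.0e+00  1.0e-04 -6.0e-04] [ 0.24  0.49 -0.27] 0.0854905144163254
```

View pics/e.png

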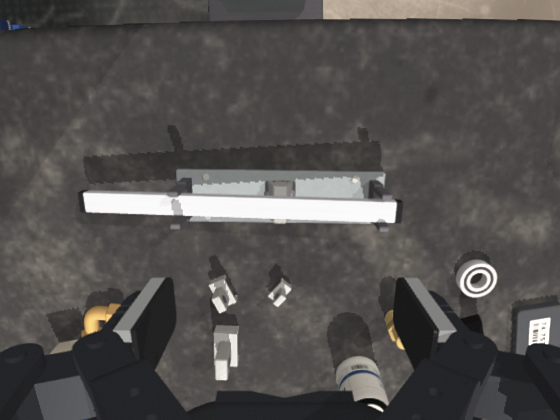

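That call was refused because I left out "yaw", so nothing moved and the picture is the same as before. Sending it again.

Request:
jog_arm(deltas=[{"fingers":0,"delta_pos":[-0.15,-1,0.47],"yaw":0},{"fingers":0,"delta_pos":[-0.15,-1,0.47],"yaw":0},{"fingers":0,"delta_pos":[-0.15,-1,0.47],"yaw":0},{"fingers":0,"delta_pos":[-0.15,-1,0.47],"yaw":0},{"fingers":0,"delta_pos":[-0.15,-1,0.47],"yaw":0},{"fingers":0,"delta_pos":[-0.15,-1,0.47],"yaw":0},{"fingers":0,"delta_pos":[-0.15,-1,0.47],"yaw":0},{"fingers":0,"delta_pos":[-0.15,-1,0.9],"yaw":0},{"fingers":0,"delta_pos":[-0.15,-1,0.9],"yaw":0},{"fingers":0,"delta_pos":[-0.15,-1,0.9],"yaw":0},{"fingers":0,"delta_pos":[-0.15,-1,0.9],"yaw":0},{"fingers":0,"delta_pos":[-0.15,-1,0.9],"yaw":0}])

```text
clock: 2.95
eef_pos: [0.4904, -0.2467, 0.032]
tool_rot: [0.007, 1.0, 0.0, -0.0]
ft_force: [0.0, -0.7, 0.1]
grip_width: 0.0001
grasp_force: 0.0
```

```bash
python3 -c "
from h import *
tube();cam('wrist','f.png')"
```

```text
scene 1057 slope 0.0706 z47 0.0598 y [-0.1935  0.1752]
side 923 slope 0.0632 z47 0.0553 y [-0.1871  0.1924]
3.05 [ 0.4922 -0.2481  0.034 ] [ 0.0075  1.     -0.001   0.002 ] [ 0.1  -0.08  0.46] -0.00011223556547071746
```

View pics/f.png

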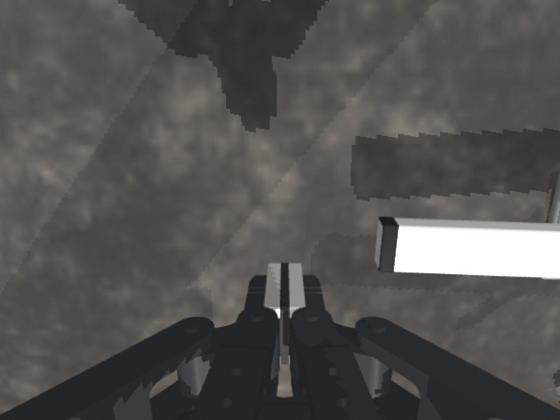

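Finger tips at (285,270) are lined up with the tube's end cap at (388,245). First gentle push, about 10 mm, then back off and wait.

Request:
jog_arm(deltas=[{"fingers":0,"delta_pos":[0,0.04,0],"yaw":0},{"fingers":0,"delta_pos":[0,0.075,0],"yaw":0},{"fingers":0,"delta_pos":[0,0.09,0],"yaw":0},{"fingers":0,"delta_pos":[0,0.1,0],"yaw":0},{"fingers":0,"delta_pos":[0,0.11,0],"yaw":0},{"fingers":0,"delta_pos":[0,0.12,0],"yaw":0},{"fingers":0,"delta_pos":[0,0.13,0],"yaw":0},{"fingers":0,"delta_pos":[0,0.137,0],"yaw":0},{"fingers":0,"delta_pos":[0,0.137,0],"yaw":0}])

```text
clock: 4.0
eef_pos: [0.4907, -0.2066, 0.0314]
tool_rot: [0.008, 1.0, 0.0, -0.0]
ft_force: [0.6, -0.2, 0.7]
grip_width: 0.0001
grasp_force: 0.0
```

```bash
python3 -c "
from h import *
tube()"
```

```text
scene 1050 slope 0.0665 z47 0.0598 y [-0.2013  0.1747]
side 928 slope 0.063 z47 0.0553 y [-0.1866  0.1917]
4.1 [ 0.4907 -0.2069  0.0315] [ 0.0083  1.     -0.     -0.    ] [ 0.31 -0.06  0.56] 2.9854439293623947e-05
```

Request:
jog_arm(deltas=[{"fingers":0,"delta_pos":[0,0.01,0],"yaw":0},{"fingers":0,"delta_pos":[0,0.02,0],"yaw":0},{"fingers":0,"delta_pos":[0,0.03,0],"yaw":0},{"fingers":0,"delta_pos":[0,0.04,0],"yaw":0},{"fingers":0,"delta_pos":[0,0.04,0],"yaw":0}])

```text
clock: 4.6
eef_pos: [0.4909, -0.1943, 0.0315]
tool_rot: [0.008, 1.0, 0.0, -0.0]
ft_force: [0.6, 0.9, -0.1]
grip_width: -0.0
grasp_force: 0.0
```

```bash
python3 -c "
from h import *
tube()"
```

```text
scene 1047 slope 0.0695 z47 0.0598 y [-0.1932  0.1767]
side 925 slope 0.0634 z47 0.0553 y [-0.1873  0.1919]
4.7 [ 0.491  -0.1947  0.0315] [ 8.1e-03  1.0e+00 -1.0e-04  0.0e+00] [ 0.07 -0.61 -0.59] 0.00010728649626687014
```

```bash
python3 -c "
from h import *
cam('wrist','g.png')"
```

```text
(no output)
```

View pics/g.png

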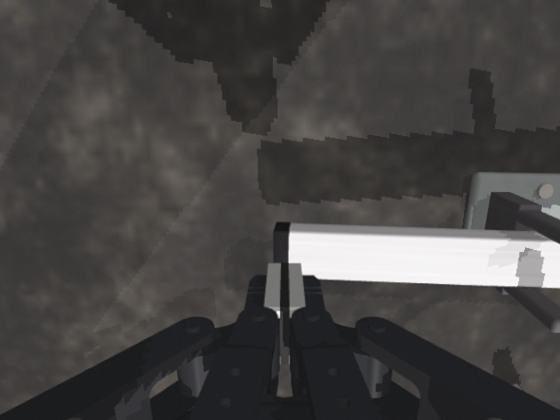

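```bash
python3 -c "
from h import *
c=cam('wrist');P=cloud(c)
for u in(262,270,276,280,284,292,300,306,312,330): print(u,[P[v,u].round(4).tolist() for v in(230,245,258,266,275,285)])
print(cv2.projectPoints(np.array([[.491,-.1947,.0315],[.48,-.1947,.0315],[.502,-.1947,.0315],[.49,-.2015,.042]]),c['rvec'],c['tvec'],c['K'],np.array(c['distortion'],float))[0])
"
```

```text
262 [[0.4916, -0.2083, 0.0002], [0.5016, -0.2086, -0.0006], [0.5093, -0.2088, 0.0012], [0.5151, -0.2091, 0.0003], [0.4837, -0.2037, 0.0765], [0.4836, -0.2032, 0.0851]]
270 [[0.4918, -0.2035, -0.0], [0.5017, -0.2038, -0.0006], [0.5099, -0.204, 0.0001], [0.4797, -0.2004, 0.0767], [0.4797, -0.2001, 0.0847], [0.4794, -0.1998, 0.0932]]
276 [[0.477, -0.1987, 0.0421], [0.4848, -0.1988, 0.0419], [0.4907, -0.1989, 0.0441], [0.4797, -0.198, 0.0767], [0.4791, -0.1978, 0.0859], [0.4793, -0.1976, 0.0935]]
280 [[0.4769, -0.1967, 0.0422], [0.4844, -0.1969, 0.0428], [0.4911, -0.197, 0.0431], [0.4803, -0.1965, 0.0757], [0.4799, -0.1964, 0.0845], [0.4796, -0.1963, 0.0929]]
284 [[0.4771, -0.1948, 0.042], [0.4842, -0.1949, 0.0434], [0.4912, -0.1951, 0.043], [0.4802, -0.1949, 0.0759], [0.4795, -0.1948, 0.0852], [0.4794, -0.1948, 0.0934]]
292 [[0.4775, -0.191, 0.0409], [0.4847, -0.1911, 0.0423], [0.4912, -0.1912, 0.0431], [0.4799, -0.1917, 0.0767], [0.4792, -0.1919, 0.0859], [0.48, -0.192, 0.0922]]
300 [[0.4778, -0.1871, 0.0402], [0.4845, -0.1872, 0.0432], [0.4915, -0.1872, 0.0427], [0.4797, -0.1886, 0.0772], [0.4795, -0.1889, 0.0854], [0.4801, -0.1892, 0.0923]]
306 [[0.478, -0.1841, 0.04], [0.4844, -0.1843, 0.0434], [0.4908, -0.1844, 0.0443], [0.496, -0.1843, 0.0424], [0.4839, -0.1862, 0.0767], [0.4836, -0.1867, 0.0856]]
312 [[0.4779, -0.1812, 0.0402], [0.4844, -0.1815, 0.0435], [0.4914, -0.1814, 0.0432], [0.496, -0.1813, 0.0424], [0.4834, -0.1839, 0.0778], [0.4837, -0.1844, 0.0856]]
330 [[0.4781, -0.1725, 0.0401], [0.4844, -0.1728, 0.0439], [0.4909, -0.1728, 0.0445], [0.4956, -0.1726, 0.0437], [0.4999, -0.1726, 0.0448], [0.5294, -0.1667, -0.0007]]
[[[284.70920769 248.61940503]]

 [[284.34711358 228.55409353]]

 [[285.05914855 268.00875863]]

 [[270.84043162 255.10636824]]]
```

Wrist depth puts the visible finger tips at about z 0.076, above the tube, although the TCP reads 0.031. Checking with the scene camera.

```bash
python3 -c "
from h import *
c=cam('scene');P=cloud(c)
m=(abs(P[...,0]-.49)<.05)&(abs(P[...,1]+.195)<.05)&(P[...,2]>.02)&(P[...,2]<.16)
for a in np.arange(.02,.16,.01):
    q=P[m&(P[...,2]>=a)&(P[...,2]<a+.01)]
    if len(q): print(round(a,3),len(q),q.min(0).round(3),q.max(0).round(3))
im=c['image'][190:310,220:380,::-1];cv2.imwrite('pics/h.png',cv2.resize(im,None,fx=5,fy=5,interpolation=cv2.INTER_CUBIC))
"
```

```text
0.02 6 [ 0.484 -0.2    0.028] [ 0.502 -0.198  0.03 ]
0.03 73 [ 0.477 -0.203  0.03 ] [ 0.501 -0.145  0.04 ]
0.04 218 [ 0.477 -0.204  0.04 ] [ 0.503 -0.145  0.049]
0.06 1 [ 0.493 -0.199  0.07 ] [ 0.493 -0.199  0.07 ]
0.07 30 [ 0.48  -0.208  0.07 ] [ 0.501 -0.192  0.08 ]
0.08 48 [ 0.48 -0.21  0.08] [ 0.498 -0.19   0.09 ]
0.09 51 [ 0.479 -0.211  0.09 ] [ 0.502 -0.189  0.1  ]
0.1 33 [ 0.479 -0.21   0.1  ] [ 0.499 -0.186  0.11 ]
0.11 53 [ 0.477 -0.228  0.111] [ 0.502 -0.162  0.12 ]
0.12 87 [ 0.478 -0.235  0.12 ] [ 0.502 -0.157  0.13 ]
0.13 102 [ 0.474 -0.243  0.13 ] [ 0.502 -0.148  0.14 ]
0.14 97 [ 0.473 -0.245  0.14 ] [ 0.495 -0.147  0.15 ]
0.15 97 [ 0.473 -0.244  0.15 ] [ 0.492 -0.145  0.16 ]
```

View pics/h.png

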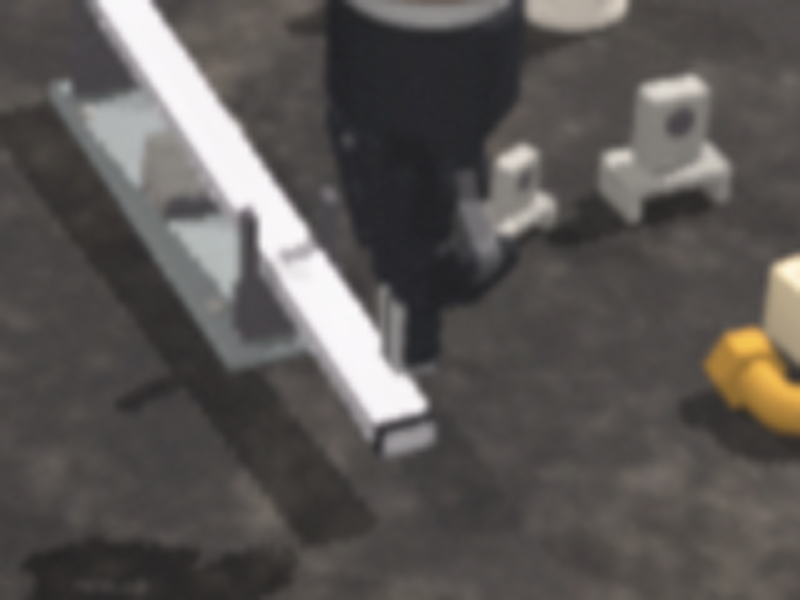

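The scene view shows the fingers hovering about 30 mm above the tube end (cap at (405,430) in the crop, tips at (410,360)). The real tips are about 41 mm above the reported TCP, so I'll correct for that: back off, then descend.

Request:
jog_arm(deltas=[{"fingers":0,"delta_pos":[0,-0.12,0],"yaw":0},{"fingers":0,"delta_pos":[0,-0.12,0],"yaw":0},{"fingers":0,"delta_pos":[0,-0.12,0.07],"yaw":0},{"fingers":0,"delta_pos":[0,-0.12,0.137],"yaw":0},{"fingers":0,"delta_pos":[0,-0.12,0.137],"yaw":0}])

```text
clock: 5.35
eef_pos: [0.4877, -0.2295, -0.0122]
tool_rot: [0.008, 1.0, 0.001, -0.003]
ft_force: [-0.9, 0.2, -0.5]
grip_width: 0.0002
grasp_force: 0.0
```

```bash
cat >> h.py <<'E'
def tip(c=None):
    c=c or cam('wrist');P=cloud(c);e=bot.get_obs()['eef_pos']
    m=(abs(P[...,0]-e[0])<.03)&(abs(P[...,1]-e[1])<.014)&(P[...,2]>.015)&(P[...,2]<.2);m[:255]=0
    p=P[m];print('tip lowest',np.percentile(p[:,2],1).round(4),'y',p[p[:,2]<p[:,2].min()+.015][:,1].min().round(4),p[p[:,2]<p[:,2].min()+.015][:,1].max().round(4))
    h=cv2.cvtColor(c['image'],cv2.COLOR_RGB2HSV)
    m=(P[...,2]>.025)&(P[...,2]<.068);m[290:]=0;m&=abs(P[...,0]-.491)<.02;m&=P[...,1]>e[1]+.006
    p=P[m];
    if len(p): print('tube end y',np.percentile(p[:,1],.5).round(4),'z there',np.median(p[p[:,1]<p[:,1].min()+.02][:,2]).round(4),'slope',np.polyfit(p[:,1],p[:,2],1)[0].round(4))
E
python3 -c "
from h import *
tip();tube()"
```

```text
tip lowest 0.0336 y -0.2432 -0.216
tube end y -0.2236 z there 0.0398 slope 0.0414
scene 1014 slope 0.0686 z47 0.0598 y [-0.1922  0.1766]
side 925 slope 0.063 z47 0.0553 y [-0.1861  0.1922]
5.5 [ 0.4908 -0.2308 -0.009 ] [ 8.2e-03  1.0e+00 -1.0e-04  3.0e-04] [0.69 0.45 0.23] -0.0002729594482810048
```

Request:
jog_arm(deltas=[{"fingers":0,"delta_pos":[0,0.03,0],"yaw":0},{"fingers":0,"delta_pos":[0,0.045,0],"yaw":0},{"fingers":0,"delta_pos":[0,0.055,0],"yaw":0},{"fingers":0,"delta_pos":[0,0.065,0],"yaw":0},{"fingers":0,"delta_pos":[0,0.075,0],"yaw":0},{"fingers":0,"delta_pos":[0,0.085,0],"yaw":0},{"fingers":0,"delta_pos":[0,0.095,0],"yaw":0},{"fingers":0,"delta_pos":[0,0.095,0],"yaw":0}])

```text
clock: 6.3
eef_pos: [0.4911, -0.2023, -0.0093]
tool_rot: [0.008, 1.0, -0.0, 0.0]
ft_force: [0.0, -4.4, 3.2]
grip_width: -0.0002
grasp_force: 1.9
```

```bash
python3 -c "
from h import *
tip();tube()"
```

```text
tip lowest 0.0363 y -0.2158 -0.1883
tube end y -0.1957 z there 0.0428 slope 0.052
scene 974 slope 0.0697 z47 0.0599 y [-0.1847  0.188 ]
side 965 slope 0.0647 z47 0.0554 y [-0.1778  0.2035]
6.45 [ 0.4909 -0.2022 -0.0095] [8.2e-03 1.0e+00 1.0e-04 1.0e-04] [ 0.12 -3.27  3.07] -0.00022717635860126622
```

Request:
jog_arm(deltas=[{"fingers":0,"delta_pos":[0,0.01,0],"yaw":0},{"fingers":0,"delta_pos":[0,0.02,0],"yaw":0},{"fingers":0,"delta_pos":[0,0.027,0],"yaw":0},{"fingers":0,"delta_pos":[0,0,0],"yaw":0},{"fingers":0,"delta_pos":[0,0,0],"yaw":0},{"fingers":0,"delta_pos":[0,0,0],"yaw":0},{"fingers":0,"delta_pos":[0,0,0],"yaw":0},{"fingers":0,"delta_pos":[0,0,0],"yaw":0},{"fingers":0,"delta_pos":[0,0,0],"yaw":0},{"fingers":0,"delta_pos":[0,0,0],"yaw":0}])

```text
clock: 7.45
eef_pos: [0.4908, -0.2021, -0.0096]
tool_rot: [0.008, 1.0, 0.0, -0.0]
ft_force: [-0.0, -0.4, 0.2]
grip_width: 0.0
grasp_force: 0.0
```

```bash
python3 -c "
from h import *
tube()"
```

```text
scene 962 slope 0.0686 z47 0.0598 y [-0.1726  0.1964]
side 984 slope 0.0659 z47 0.0553 y [-0.17    0.2116]
7.55 [ 0.4908 -0.2022 -0.0096] [0.0082 1.     0.     0.    ] [-0.29  0.8   1.14] 5.840347143034207e-05
```

Request:
jog_arm(deltas=[{"fingers":0,"delta_pos":[0,0.02,0],"yaw":0},{"fingers":0,"delta_pos":[0,0.033,0],"yaw":0},{"fingers":0,"delta_pos":[0,0.044,0],"yaw":0},{"fingers":0,"delta_pos":[0,0.054,0],"yaw":0},{"fingers":0,"delta_pos":[0,0.027,0],"yaw":0},{"fingers":0,"delta_pos":[0,0.027,0],"yaw":0},{"fingers":0,"delta_pos":[0,0.027,0],"yaw":0},{"fingers":0,"delta_pos":[0,0.027,0],"yaw":0},{"fingers":0,"delta_pos":[0,0.027,0],"yaw":0},{"fingers":0,"delta_pos":[0,0.027,0],"yaw":0},{"fingers":0,"delta_pos":[0,0.027,0],"yaw":0}])

```text
clock: 8.65
eef_pos: [0.491, -0.1941, -0.0096]
tool_rot: [0.008, 1.0, 0.0, -0.0]
ft_force: [0.2, 0.0, -0.3]
grip_width: -0.0002
grasp_force: 0.0
```

```bash
python3 -c "
from h import *
tube()"
```

```text
scene 953 slope 0.0663 z47 0.0599 y [-0.1672  0.2048]
side 1007 slope 0.0668 z47 0.0555 y [-0.1589  0.2197]
8.75 [ 0.4909 -0.1941 -0.0096] [ 8.2e-03  1.0e+00  1.0e-04 -0.0e+00] [ 0.79 -0.31 -0.24] 0.000148753469701733
```

Still tipped at about 27 mm of travel. Next step.

Request:
jog_arm(deltas=[{"fingers":0,"delta_pos":[0,0.02,0],"yaw":0},{"fingers":0,"delta_pos":[0,0.033,0],"yaw":0},{"fingers":0,"delta_pos":[0,0.044,0],"yaw":0},{"fingers":0,"delta_pos":[0,0.054,0],"yaw":0},{"fingers":0,"delta_pos":[0,0.027,0],"yaw":0},{"fingers":0,"delta_pos":[0,0.027,0],"yaw":0},{"fingers":0,"delta_pos":[0,0.027,0],"yaw":0},{"fingers":0,"delta_pos":[0,0.027,0],"yaw":0},{"fingers":0,"delta_pos":[0,0.027,0],"yaw":0},{"fingers":0,"delta_pos":[0,0.027,0],"yaw":0},{"fingers":0,"delta_pos":[0,0.027,0],"yaw":0}])

```text
clock: 9.85
eef_pos: [0.4911, -0.186, -0.0096]
tool_rot: [0.008, 1.0, 0.0, -0.0]
ft_force: [0.3, -0.6, 0.2]
grip_width: -0.0001
grasp_force: 0.0
```

```bash
python3 -c "
from h import *
tube()"
```

```text
scene 936 slope 0.0675 z47 0.0599 y [-0.1582  0.2129]
side 1030 slope 0.067 z47 0.0554 y [-0.1524  0.2276]
9.95 [ 0.4911 -0.186  -0.0096] [ 0.0082  1.      0.     -0.    ] [0.65 0.87 0.95] -6.875459480943929e-05
```

Request:
jog_arm(deltas=[{"fingers":0,"delta_pos":[0,0.02,0],"yaw":0},{"fingers":0,"delta_pos":[0,0.033,0],"yaw":0},{"fingers":0,"delta_pos":[0,0.044,0],"yaw":0},{"fingers":0,"delta_pos":[0,0.054,0],"yaw":0},{"fingers":0,"delta_pos":[0,0.027,0],"yaw":0},{"fingers":0,"delta_pos":[0,0.027,0],"yaw":0},{"fingers":0,"delta_pos":[0,0.027,0],"yaw":0},{"fingers":0,"delta_pos":[0,0.027,0],"yaw":0},{"fingers":0,"delta_pos":[0,0.027,0],"yaw":0},{"fingers":0,"delta_pos":[0,0.027,0],"yaw":0},{"fingers":0,"delta_pos":[0,0.027,0],"yaw":0}])

```text
clock: 11.05
eef_pos: [0.4912, -0.1779, -0.0096]
tool_rot: [0.008, 1.0, 0.0, -0.0]
ft_force: [-0.1, 0.5, -0.2]
grip_width: -0.0004
grasp_force: 0.0
```

```bash
python3 -c "
from h import *
tube()"
```

```text
scene 909 slope 0.0672 z47 0.0599 y [-0.1496  0.2207]
side 1051 slope 0.0681 z47 0.0556 y [-0.144   0.2357]
11.15 [ 0.4912 -0.178  -0.0096] [0.0082 1.     0.     0.    ] [ 0.03  0.84 -0.2 ] -0.00014990133605616253
```

Request:
jog_arm(deltas=[{"fingers":0,"delta_pos":[0,0.02,0],"yaw":0},{"fingers":0,"delta_pos":[0,0.033,0],"yaw":0},{"fingers":0,"delta_pos":[0,0.044,0],"yaw":0},{"fingers":0,"delta_pos":[0,0.054,0],"yaw":0},{"fingers":0,"delta_pos":[0,0.027,0],"yaw":0},{"fingers":0,"delta_pos":[0,0.027,0],"yaw":0},{"fingers":0,"delta_pos":[0,0.027,0],"yaw":0},{"fingers":0,"delta_pos":[0,0.027,0],"yaw":0},{"fingers":0,"delta_pos":[0,0.027,0],"yaw":0},{"fingers":0,"delta_pos":[0,0.027,0],"yaw":0},{"fingers":0,"delta_pos":[0,0.027,0],"yaw":0}])

```text
clock: 12.25
eef_pos: [0.4913, -0.1698, -0.0096]
tool_rot: [0.008, 1.0, 0.0, -0.0]
ft_force: [-0.7, -0.2, 0.5]
grip_width: 0.0003
grasp_force: 0.0
```

```bash
python3 -c "
from h import *
tube()"
```

```text
scene 892 slope 0.0663 z47 0.06 y [-0.1415  0.229 ]
side 1038 slope 0.0718 z47 0.0554 y [-0.1363  0.2428]
12.35 [ 0.4913 -0.1698 -0.0096] [ 8.2e-03  1.0e+00  1.0e-04 -0.0e+00] [ 0.21 -0.52  0.21] -0.0003112028296427917
```

Request:
jog_arm(deltas=[{"fingers":0,"delta_pos":[0,0.02,0],"yaw":0},{"fingers":0,"delta_pos":[0,0.033,0],"yaw":0},{"fingers":0,"delta_pos":[0,0.044,0],"yaw":0},{"fingers":0,"delta_pos":[0,0.054,0],"yaw":0},{"fingers":0,"delta_pos":[0,0.027,0],"yaw":0},{"fingers":0,"delta_pos":[0,0.027,0],"yaw":0},{"fingers":0,"delta_pos":[0,0.027,0],"yaw":0},{"fingers":0,"delta_pos":[0,0.027,0],"yaw":0},{"fingers":0,"delta_pos":[0,0.027,0],"yaw":0},{"fingers":0,"delta_pos":[0,0.027,0],"yaw":0},{"fingers":0,"delta_pos":[0,0.027,0],"yaw":0}])

```text
clock: 13.45
eef_pos: [0.4915, -0.1617, -0.0096]
tool_rot: [0.008, 1.0, 0.0, -0.0]
ft_force: [0.6, -0.8, -0.1]
grip_width: 0.0001
grasp_force: 0.0
```

```bash
python3 -c "
from h import *
tube()"
```

```text
scene 867 slope 0.0678 z47 0.0599 y [-0.1314  0.2345]
side 1028 slope 0.0735 z47 0.0555 y [-0.1317  0.2394]
13.55 [ 0.4915 -0.1617 -0.0096] [0.0082 1.     0.     0.    ] [ 0.34  0.06 -0.78] -1.4227569508570253e-06
```

Request:
jog_arm(deltas=[{"fingers":0,"delta_pos":[0,0.02,0],"yaw":0},{"fingers":0,"delta_pos":[0,0.033,0],"yaw":0},{"fingers":0,"delta_pos":[0,0.044,0],"yaw":0},{"fingers":0,"delta_pos":[0,0.054,0],"yaw":0},{"fingers":0,"delta_pos":[0,0.027,0],"yaw":0},{"fingers":0,"delta_pos":[0,0.027,0],"yaw":0},{"fingers":0,"delta_pos":[0,0.027,0],"yaw":0},{"fingers":0,"delta_pos":[0,0.027,0],"yaw":0},{"fingers":0,"delta_pos":[0,0.027,0],"yaw":0},{"fingers":0,"delta_pos":[0,0.027,0],"yaw":0},{"fingers":0,"delta_pos":[0,0.027,0],"yaw":0}])

```text
clock: 14.65
eef_pos: [0.4916, -0.1536, -0.0096]
tool_rot: [0.008, 1.0, 0.0, -0.0]
ft_force: [-0.6, 0.1, 0.6]
grip_width: 0.0003
grasp_force: 0.0
```

```bash
python3 -c "
from h import *
tube()"
```

```text
scene 835 slope 0.0664 z47 0.0599 y [-0.1243  0.2352]
side 1049 slope 0.0737 z47 0.0555 y [-0.1174  0.2496]
14.75 [ 0.4916 -0.1536 -0.0096] [0.0082 1.     0.     0.    ] [ 0.76 -0.38 -0.1 ] 0.00040631317609513305
```

Request:
jog_arm(deltas=[{"fingers":0,"delta_pos":[0,0.02,0],"yaw":0},{"fingers":0,"delta_pos":[0,0.033,0],"yaw":0},{"fingers":0,"delta_pos":[0,0.044,0],"yaw":0},{"fingers":0,"delta_pos":[0,0.054,0],"yaw":0},{"fingers":0,"delta_pos":[0,0.027,0],"yaw":0},{"fingers":0,"delta_pos":[0,0.027,0],"yaw":0},{"fingers":0,"delta_pos":[0,0.027,0],"yaw":0},{"fingers":0,"delta_pos":[0,0.027,0],"yaw":0},{"fingers":0,"delta_pos":[0,0.027,0],"yaw":0},{"fingers":0,"delta_pos":[0,0.027,0],"yaw":0},{"fingers":0,"delta_pos":[0,0.027,0],"yaw":0}])

```text
clock: 15.85
eef_pos: [0.4917, -0.1455, -0.0096]
tool_rot: [0.008, 1.0, 0.0, -0.0]
ft_force: [-0.6, -0.1, 0.4]
grip_width: -0.0003
grasp_force: 0.0
```

```bash
python3 -c "
from h import *
tube()"
```

```text
scene 742 slope 0.0008 z47 0.0595 y [-0.1138  0.2543]
side 1066 slope 0.033 z47 0.0552 y [-0.1119  0.2371]
15.95 [ 0.4918 -0.1456 -0.0096] [ 0.0082  1.      0.     -0.    ] [-0.04  0.12  1.01] 1.7818078147570844e-05
```

Scene slope reads about 0, but the side camera disagrees and may be catching motion. I'll wait a little and look again.

Request:
jog_arm(deltas=[{"fingers":0,"delta_pos":[0,0,0],"yaw":0},{"fingers":0,"delta_pos":[0,0,0],"yaw":0},{"fingers":0,"delta_pos":[0,0,0],"yaw":0},{"fingers":0,"delta_pos":[0,0,0],"yaw":0}])

```text
clock: 16.35
eef_pos: [0.4918, -0.1456, -0.0096]
tool_rot: [0.008, 1.0, -0.0, 0.0]
ft_force: [0.9, 0.3, 0.2]
grip_width: 0.0
grasp_force: 0.0
```

```bash
python3 -c "
from h import *
tube();tip()
for n in('scene','side'):
    c=cam(n);P=cloud(c);z=P[...,2];m=(z>.04)&(z<.09)&(abs(P[...,0]-.496-.03*(P[...,1]-.047))<.009)&(P[...,1]>-.11)&(P[...,1]<.26)
    p=P[m]
    for y in np.arange(-.11,.26,.03):
        q=p[abs(p[:,1]-y)<.01]; print(n,round(y,2),len(q),np.median(q[:,2]).round(4) if len(q) else '')
"
```

```text
scene 737 slope -0.0009 z47 0.0595 y [-0.1134  0.2564]
side 1094 slope -0.0293 z47 0.0555 y [-0.1112  0.2204]
16.45 [ 0.4918 -0.1456 -0.0096] [ 0.0082  1.     -0.      0.    ] [0.63 0.57 0.17] 6.557492876930362e-05
tip lowest 0.036 y -0.1592 -0.132
tube end y -0.1394 z there 0.0427 slope -0.0397
scene -0.11 7 0.0661
scene -0.08 23 0.0646
scene -0.05 33 0.0639
scene -0.02 33 0.0628
scene 0.01 32 0.0612
scene 0.04 28 0.0601
scene 0.07 25 0.0584
scene 0.1 24 0.058
scene 0.13 25 0.0568
scene 0.16 21 0.0561
scene 0.19 14 0.054
scene 0.22 15 0.0524
scene 0.25 19 0.0514
side -0.11 20 0.06
side -0.08 29 0.0594
side -0.05 31 0.0588
side -0.02 33 0.0581
side 0.01 33 0.0575
side 0.04 41 0.0571
side 0.07 36 0.0565
side 0.1 42 0.0558
side 0.13 49 0.0557
side 0.16 46 0.0548
side 0.19 53 0.0543
side 0.22 62 0.0537
side 0.25 70 0.0531
```

```bash
cat >> h.py <<'E'
def slope():
    for n in('scene','side','scene','side'):
        c=cam(n);P=cloud(c);z=P[...,2];m=(z>.035)&(z<.09)&(abs(P[...,0]-.496-.03*(P[...,1]-.047))<.009)&(P[...,1]>-.11)&(P[...,1]<.24)
        p=P[m];k=np.polyfit(p[:,1],p[:,2],1);k=np.polyfit(*p[abs(np.polyval(k,p[:,1])-p[:,2])<.006][:,1:].T,1)
        print(n,k[0].round(4),np.polyval(k,.047).round(4))
    print(bot.get_obs()['clock'])
E
python3 -c "
from h import *
slope()"
```

```text
scene 0.0148 0.0597
side 0.0227 0.0568
scene -0.0043 0.0596
side -0.0306 0.057
16.8
```

Request:
jog_arm(deltas=[{"fingers":0,"delta_pos":[0,0,0],"yaw":0},{"fingers":0,"delta_pos":[0,0,0],"yaw":0},{"fingers":0,"delta_pos":[0,0,0],"yaw":0},{"fingers":0,"delta_pos":[0,0,0],"yaw":0}])

```text
clock: 17.2
eef_pos: [0.4917, -0.1456, -0.0096]
tool_rot: [0.008, 1.0, 0.0, -0.0]
ft_force: [-0.1, -0.7, 0.6]
grip_width: -0.0002
grasp_force: 0.0
```

```bash
python3 -c "
from h import *
slope()"
```

```text
scene -0.0065 0.0597
side 0.017 0.0568
scene 0.0086 0.0597
side -0.018 0.0569
17.4
```

The tube rocks symmetrically about level with decaying amplitude, so it's balanced on the edge. I'll retreat and go above the saddle.

Request:
jog_arm(deltas=[{"fingers":0,"delta_pos":[0,-0.06,0],"yaw":0},{"fingers":0,"delta_pos":[0,-0.1,-0.05],"yaw":0},{"fingers":0.5,"delta_pos":[0,-0.1,-0.2],"yaw":0},{"fingers":0.6,"delta_pos":[0,-0.1,-0.37],"yaw":0},{"fingers":0.6,"delta_pos":[-0.12,0,-0.37],"yaw":-0.19},{"fingers":0.6,"delta_pos":[-0.23,0.12,-0.37],"yaw":-0.38},{"fingers":0.6,"delta_pos":[-0.35,0.25,-0.37],"yaw":-0.549},{"fingers":0.6,"delta_pos":[-0.456,0.373,-0.37],"yaw":-0.549},{"fingers":0.6,"delta_pos":[-0.456,0.373,-0.37],"yaw":-0.549},{"fingers":0.6,"delta_pos":[-0.456,0.373,-0.37],"yaw":-0.549},{"fingers":0.6,"delta_pos":[-0.456,0.373,-0.37],"yaw":-0.549},{"fingers":0.6,"delta_pos":[-0.456,0.373,-0.37],"yaw":-0.549}])

```text
clock: 18.6
eef_pos: [0.6295, -0.0373, 0.1015]
tool_rot: [-0.205, 0.979, -0.0, -0.0]
ft_force: [0.1, 0.1, 0.5]
grip_width: 0.0511
grasp_force: 0.0
```

```bash
python3 -c "
from h import *
slope()
o=bot.get_obs();print(o['eef_pos'],o['tool_rot'])
c=cam('wrist','i.png');P=cloud(c);z=P[...,2]
xy=P[...,:2]-np.array([.631,-.036]);near=np.hypot(xy[...,0],xy[...,1])<.035
for a,b in((.011,.02),(.037,.055)):
    p=P[near&(z>a)&(z<b)];r=cv2.minAreaRect((p[:,:2]*1000).astype(np.float32));print(len(p),r,np.median(p[:,2]))
"
```

```text
scene -0.0118 0.0596
side -0.0009 0.0568
scene 0.005 0.0597
side -0.0078 0.0568
18.8
[ 0.63001123 -0.03701476  0.10181411] [-2.05072880e-01  9.78746690e-01 -5.20051188e-05  1.67329026e-04]
997 ((632.0623779296875, -35.77398681640625), (40.68225860595703, 23.631250381469727), 23.039119720458984) 0.015239797710253961
649 ((631.5779418945312, -35.88600158691406), (24.121274948120117, 12.166289329528809), 23.457576751708984) 0.04505422645103485
```

View pics/i.png

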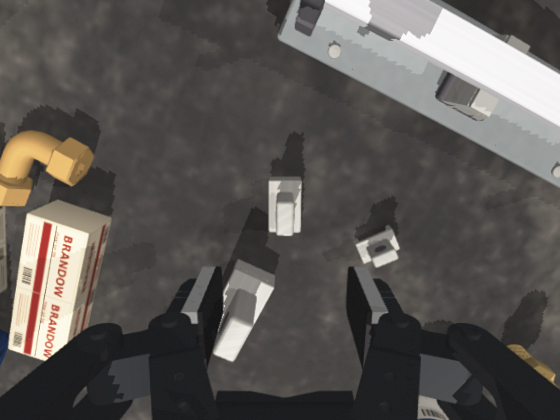

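The lug at (285,215) sits centred between the fingers and aligned. Descend and grip.

Request:
jog_arm(deltas=[{"fingers":0.6,"delta_pos":[-0.007,0,0.12],"yaw":0},{"fingers":0.6,"delta_pos":[-0.007,0,0.24],"yaw":0},{"fingers":0.6,"delta_pos":[-0.007,0,0.34],"yaw":0},{"fingers":0.6,"delta_pos":[-0.007,0,0.39],"yaw":0},{"fingers":0.6,"delta_pos":[-0.007,0,0.413],"yaw":0},{"fingers":0.6,"delta_pos":[-0.007,0,0.413],"yaw":0},{"fingers":0,"delta_pos":[-0.007,0,0.413],"yaw":0},{"fingers":0,"delta_pos":[-0.007,0,0.413],"yaw":0},{"fingers":0,"delta_pos":[-0.007,0,0.413],"yaw":0},{"fingers":0,"delta_pos":[-0.007,0,0.413],"yaw":0},{"fingers":0,"delta_pos":[-0.007,0,0.413],"yaw":0},{"fingers":0,"delta_pos":[-0.007,0,0.413],"yaw":0}])

```text
clock: 20.05
eef_pos: [0.6336, -0.0352, -0.0208]
tool_rot: [-0.206, 0.979, -0.0, 0.001]
ft_force: [0.3, -0.2, 7.0]
grip_width: 0.011
grasp_force: 59.0
```

```bash
python3 -c "
from h import *
slope()
o=bot.get_obs();print(o['eef_pos'],o['tool_rot'],o['ft_force'],o['grip_width'],o['grasp_force'])
"
```

```text
scene 0.0001 0.0595
side -0.0019 0.0568
scene 0.0011 0.0597
side -0.0013 0.0568
20.25
[ 0.63366125 -0.03517785 -0.02085322] [-2.05888664e-01  9.78574210e-01 -4.12411824e-04  1.48429894e-03] [-0.59507652  0.67098184  5.84560532] 0.01134972078503452 58.97901177406311
```

Gripped (11.3 mm) and the tube is at rest, level. Lift and carry above the knife edge.

Request:
jog_arm(deltas=[{"fingers":0,"delta_pos":[0,0,-0.1],"yaw":0},{"fingers":0,"delta_pos":[0,0,-0.25],"yaw":0},{"fingers":0,"delta_pos":[0,0,-0.4],"yaw":0},{"fingers":0,"delta_pos":[0.08,0.11,-0.4],"yaw":0.15},{"fingers":0,"delta_pos":[0.16,0.22,-0.4],"yaw":0.3},{"fingers":0,"delta_pos":[0.24,0.34,-0.4],"yaw":0.45},{"fingers":0,"delta_pos":[0.31,0.438,-0.4],"yaw":0.563},{"fingers":0,"delta_pos":[0.31,0.438,-0.4],"yaw":0.563},{"fingers":0,"delta_pos":[0.31,0.438,-0.4],"yaw":0.563},{"fingers":0,"delta_pos":[0.31,0.438,-0.4],"yaw":0.563}])

```text
clock: 21.25
eef_pos: [0.4954, 0.0475, 0.0978]
tool_rot: [0.014, 1.0, -0.0, 0.001]
ft_force: [0.5, -0.7, -0.4]
grip_width: 0.0113
grasp_force: 58.5
```

```bash
python3 -c "
from h import *
o=bot.get_obs();print(o['clock'],o['eef_pos'].round(4),o['tool_rot'].round(4),o['ft_force'],o['grip_width'])
c=cam('wrist','j.png');P=cloud(c);z=P[...,2]
h=cv2.cvtColor(c['image'],cv2.COLOR_RGB2HSV)
# tube edges per y bin
t=(z>.052)&(z<.066)&(abs(P[...,0]-.496)<.03)
for y in np.arange(-.06,.16,.015):
    q=P[t&(abs(P[...,1]-y)<.004)]
    if len(q)>20: print('tube y',round(y,3),len(q),np.percentile(q[:,0],[1,99]).round(4),np.median(q[:,2]).round(4))
e=o['eef_pos']
for a in np.arange(.1,.2,.01):
    q=P[(z>a)&(z<a+.01)&(abs(P[...,0]-e[0])<.04)&(abs(P[...,1]-e[1])<.035)]
    if len(q)>5: print(round(a,3),len(q),np.percentile(q,1,axis=0).round(4),np.percentile(q,99,axis=0).round(4))
k=(z>.03)&(z<.0475)&(abs(P[...,1]-.047)<.03)&(abs(P[...,0]-.496)<.03)
print('knife',P[k].min(0),P[k].max(0),P[k].mean(0))
"
```

```text
21.25 [0.4954 0.0475 0.0978] [ 1.360e-02  9.999e-01 -0.000e+00  8.000e-04] [ 0.54269012 -0.68227928 -0.44506019] 0.01125109615183077
tube y -0.06 496 [0.4817 0.5056] 0.0592
tube y -0.045 507 [0.4818 0.506 ] 0.0591
tube y -0.03 496 [0.4821 0.5063] 0.0592
tube y -0.015 506 [0.4822 0.5059] 0.0592
tube y 0.0 510 [0.4825 0.5064] 0.0592
tube y 0.015 531 [0.4827 0.5075] 0.0592
tube y 0.03 385 [0.4828 0.5067] 0.0591
tube y 0.045 258 [0.483  0.4937] 0.059
tube y 0.06 263 [0.4832 0.4944] 0.0591
tube y 0.075 524 [0.4836 0.5078] 0.0591
tube y 0.09 523 [0.4837 0.5081] 0.0591
tube y 0.105 513 [0.4838 0.5077] 0.0591
tube y 0.12 508 [0.4841 0.5079] 0.059
tube y 0.135 510 [0.4842 0.5084] 0.059
tube y 0.15 501 [0.4844 0.5085] 0.059
0.12 398 [0.4732 0.0364 0.1202] [0.4745 0.0597 0.1298]
0.13 1746 [0.4734 0.0361 0.1304] [0.4865 0.0596 0.1396]
0.14 914 [0.4812 0.0292 0.1402] [0.489  0.0661 0.1499]
0.15 1250 [0.4809 0.0288 0.1501] [0.489  0.0664 0.1599]
0.16 3014 [0.4812 0.0293 0.1602] [0.5044 0.0658 0.1696]
0.17 1766 [0.4813 0.0215 0.1702] [0.5057 0.0729 0.1799]
0.18 4418 [0.4806 0.0135 0.1802] [0.5031 0.0813 0.1899]
0.19 6823 [0.4817 0.0127 0.1901] [0.506  0.0821 0.1997]
knife [0.47314374 0.02183833 0.03004079] [0.48755314 0.07678744 0.0474871 ] [0.47830352 0.04776443 0.04131688]
```

View pics/j.png

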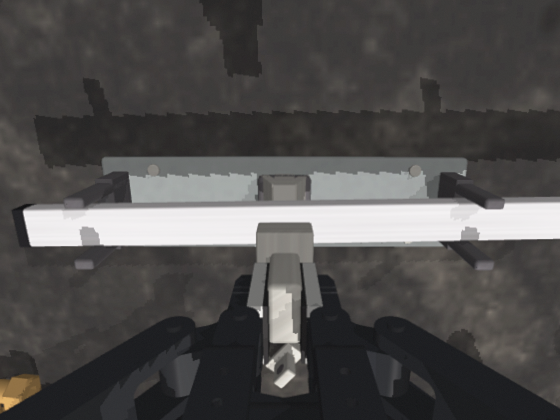

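The saddle is upright and straddling-aligned. The tube centre is x≈0.4955, the saddle centre ≈0.4935, and y matches the knife edge (~0.0477). I'll shift +2 mm in x and lower to about 1 mm above the tube.

Request:
jog_arm(deltas=[{"fingers":0,"delta_pos":[-0.007,0,0.06],"yaw":0},{"fingers":0,"delta_pos":[-0.007,0,0.12],"yaw":0},{"fingers":0,"delta_pos":[-0.007,0,0.16],"yaw":0},{"fingers":0,"delta_pos":[-0.007,0,0.16],"yaw":0},{"fingers":0,"delta_pos":[-0.007,0,0.18],"yaw":0},{"fingers":0,"delta_pos":[-0.007,0,0.2],"yaw":0},{"fingers":0,"delta_pos":[-0.007,0,0.215],"yaw":0},{"fingers":0,"delta_pos":[-0.007,0,0.224],"yaw":0},{"fingers":0,"delta_pos":[-0.007,0,0.224],"yaw":0},{"fingers":0,"delta_pos":[-0.007,0,0.224],"yaw":0}])

```text
clock: 22.3
eef_pos: [0.4964, 0.0477, 0.0305]
tool_rot: [0.014, 1.0, 0.0, 0.0]
ft_force: [1.0, 0.3, -0.9]
grip_width: 0.011
grasp_force: 58.5
```

```bash
python3 -c "
from h import *
slope()
o=bot.get_obs();print(o['clock'],o['eef_pos'].round(4),o['tool_rot'].round(4),o['ft_force'],o['grip_width'])
c=cam('wrist');P=cloud(c);z=P[...,2]
q=P[(P[...,0]<.4815)&(P[...,0]>.466)&(abs(P[...,1]-.047)<.03)&(z>.046)&(z<.075)]
if len(q): print(len(q),np.percentile(q,1,axis=0).round(4),np.percentile(q,99,axis=0).round(4))
m=(z>.058)&(z<.07)&(abs(P[...,1]-.047)<.02)&(abs(P[...,0]-.496)<.03)&(P[...,0]<.487);p=P[m]
print(np.histogram(z[m],bins=np.arange(.056,.071,.001)))
"
```

```text
scene -0.0009 0.0597
side -0.0275 0.0607
scene 0.0002 0.0598
side -0.0268 0.0606
22.5
22.5 [0.4966 0.0476 0.0306] [1.370e-02 9.999e-01 0.000e+00 3.000e-04] [ 0.04946004  0.13410692 -0.07134852] 0.011002768959314103
1487 [0.4743 0.0365 0.0462] [0.4814 0.0598 0.068 ]
(array([  0,   0, 152, 200,  74,  41,  41,  43,  41, 235, 819, 396,  27,
        17]), array([0.056, 0.057, 0.058, 0.059, 0.06 , 0.061, 0.062, 0.063, 0.064,
       0.065, 0.066, 0.067, 0.068, 0.069, 0.07 ]))
```

About 2 mm gap; lower 1.8 mm, then release.

Request:
jog_arm(deltas=[{"fingers":0,"delta_pos":[0,0,0.003],"yaw":0},{"fingers":0,"delta_pos":[0,0,0.006],"yaw":0},{"fingers":0,"delta_pos":[0,0,0.006],"yaw":0}])

```text
clock: 22.85
eef_pos: [0.4962, 0.0476, 0.0284]
tool_rot: [0.014, 1.0, -0.0, -0.0]
ft_force: [0.1, 0.4, -1.2]
grip_width: 0.011
grasp_force: 58.5
```

```bash
python3 -c "
from h import *
slope()
o=bot.get_obs();print(o['eef_pos'].round(4),o['ft_force'])"
```

```text
scene -0.0004 0.0598
side -0.0219 0.0599
scene 0.0006 0.0598
side -0.0221 0.06
23.05
[0.4963 0.0476 0.0285] [0.97330288 0.41380287 0.17255927]
```

Request:
jog_arm(deltas=[{"fingers":0.18,"delta_pos":[0,0,0],"yaw":0},{"fingers":0.2,"delta_pos":[0,0,0],"yaw":0},{"fingers":0.25,"delta_pos":[0,0,0],"yaw":0},{"fingers":0.35,"delta_pos":[0,0,0],"yaw":0},{"fingers":0.4,"delta_pos":[0,0,0],"yaw":0},{"fingers":0.4,"delta_pos":[0,0,0],"yaw":0},{"fingers":0.4,"delta_pos":[0,0,-0.05],"yaw":0},{"fingers":0.4,"delta_pos":[0,0,-0.15],"yaw":0},{"fingers":0.4,"delta_pos":[0,0,-0.3],"yaw":0},{"fingers":0.4,"delta_pos":[0,0,-0.4],"yaw":0},{"fingers":0.4,"delta_pos":[0,0,-0.4],"yaw":0}])

```text
clock: 24.15
eef_pos: [0.5, 0.048, 0.1536]
tool_rot: [0.014, 1.0, 0.001, 0.005]
ft_force: [0.7, -0.2, -0.1]
grip_width: 0.0345
grasp_force: 0.0
```

```bash
python3 -c "
from h import *
slope()
o=bot.get_obs();print(o['eef_pos'].round(4),o['ft_force'],o['grip_width'])
c=cam('wrist','k.png');P=cloud(c);z=P[...,2]
n=(abs(P[...,1]-.047)<.03)&(abs(P[...,0]-.4955)<.03)
for a,b in((.062,.067),(.085,.1)):
    p=P[n&(z>a)&(z<b)]
    if len(p)>5: print(a,len(p),cv2.minAreaRect((p[:,:2]*1000).astype(np.float32)),np.median(p[:,2]).round(4))
for y in(-.05,-.02,.01,.08,.11,.14): print(y,np.median(z[(abs(P[...,1]-y)<.004)&(abs(P[...,0]-.4955)<.008)]).round(4))
k=(z>.03)&(z<.0475)&(abs(P[...,1]-.047)<.02)&(P[...,0]<.482)&(P[...,0]>.47);print('knife',P[k].mean(0),P[k].min(0),P[k].max(0))
"
```

```text
scene 0.0005 0.0598
side -0.0034 0.0574
scene -0.001 0.0598
side -0.0026 0.0574
24.35
[0.4953 0.0475 0.1472] [-0.98052592  0.15052436 -0.54937981] 0.03413764353728643
0.062 996 ((494.72393798828125, 47.77113342285156), (23.8057804107666, 40.2777099609375), 88.92867279052734) 0.0642
0.085 682 ((494.3397216796875, 47.91852569580078), (12.095483779907227, 23.662494659423828), 88.29389190673828) 0.094
-0.05 0.0592
-0.02 0.0592
0.01 0.2413
0.08 0.2381
0.11 0.059
0.14 0.0589
knife [0.47458855 0.04802031 0.03972507] [0.47331377 0.03646159 0.03003078] [0.47816953 0.05971155 0.04681602]
```

View pics/k.png

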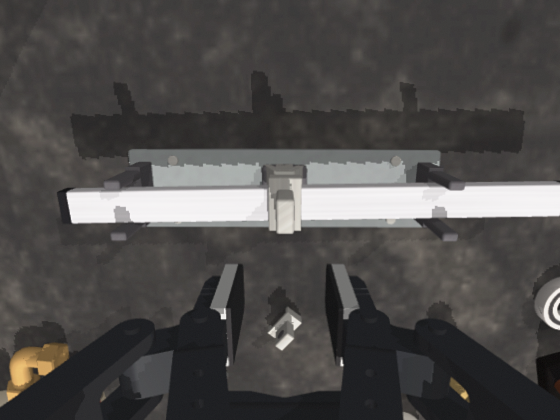

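The saddle (285,200) sits flat over the tube, with its plate top at 64.2 mm and its centre within about 0.5 mm of the knife edge. The tube is level and the gripper is clear. Handing in.

```bash
python3 -c "
from h import *
print(bot.job_done())"
```

```text
the job is handed in; nothing more can be done
None
```

I handed the job in at about 24 s: the tube was level and at rest on the knife edge, the saddle was flat on it within about 0.5 mm of the edge's middle, the gripper was clear, and no verdict came back; I viewed 11 pictures, one over the limit of 10.

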